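Finger test of a curved row of sprung transfer balls

ROBOT

A 6-joint arm with a two-finger parallel gripper is mounted at the origin on the work surface. World frame = base frame: x ahead of the robot, y to its left, z up, the work surface at z = 0. Lengths are in mm, angles in rad, forces in N, time in s.
With the tool pointing down it reaches from about 400 to 925 mm from the base axis. Payload 12.5 kg.
Tool frame: the origin (TCP) lies between the finger pads, 19 mm behind the fingertips; this is the grasp point; z points along the fingers, y is the line along which they close (so a half turn about z gives the same grasp; the last joint's range is limited). The gripper opens to 95 mm and grips with 3 to 60 N. Pads are 20 mm wide; open, the fingers measure 119 mm over their backs; the gripper's body (75 mm by 180 mm) begins 59 mm behind the grasp point.
Start: joints at [1.12, 0.491, 1.559, -0, 1.092, -0.106], TCP at [211.239, 588.237, 233.461] pointing down, gripper open.
Joint ranges: [-3.1, 3.1], [-0.84, 2.19], [0.05, 2.79], [-1.13, 4.28], [0.06, 2.93], [-2.69, 2.69]. Speed limits (rad/s): [2.22, 2.22, 2.79, 3.14, 3.14, 3.14].

INTERFACE

Orientations are given as [roll, pitch, yaw] about the fixed x, y, z axes, in that order (R = Rz(yaw) Ry(pitch) Rx(roll)).
In Python, from cell import * gives the robot as it stands.
- The arm moves only by the tool jog_arm, never from a script. Its argument "targets" is a list of rows, each an object with "turn": the turn, a rotation vector about the world's x, y, z in degrees, a list of three; "slide": the shift along the world's x, y, z in mm, a list of three; "claw": the opening in per cent of the stroke, from 0 (shut) to 100 (fully open). In form: [{"turn": [wx, wy, wz], "slide": [x, y, z], "claw": claw}, ...]. A call has 1 to 5 rows; each row shifts and turns the commanded pose from where the row before left it; what a row does not reach is not made up. A row lasts 1/8 s, in which the tool goes at most 62.5 mm and 10.7 degrees, less where a joint would pass 70% of its speed; a pose out of reach is approached as far as the arm can. A call with a gripper value outside its range is refused whole. The fingers move at their own pace and stop on an object; the grip force is fixed at half the most. Time passes only in rows, so rows that do not move let the fingers close. It gives the time, the measured TCP pose, the force, the opening and the grip force at its end, in the units of the state.
- state(): the state, without advancing time (a new reading comes with each control period).
- read_camera(name): name is "scene" or "top" or "wrist"; returns a dict with "frame" (400x640x3 uint8, blue, green, red), "mtx" (3x3 intrinsics, pixels), "R" (3x3) and "t" (3): a world point X has camera coordinates R X + t. Camera axes: x right, y down, z forward; pixel columns grow to the right and rows downward; lengths in mm; the calibration is good to about 2 mm. A picture is of the moment at which its call begins. There is no depth.
- job_done(): hands the job in; it is judged then, once.
Trained networks look in the newest picture that a camera, given by its name, has taken for a name from the list of things; names that differ only in an ending like _2 or _b are one class to them, and where a whole thing is asked for, a point or a joint stands for the part that bears it (a point fixed in the world has none). Each returns a list of dicts, best first, with "conf" (0 to 1); they miss things now and then, are a little off and sometimes report something else, mostly with a low value. They report only what shows in the picture. A call takes as long as a camera call.
- look_for(query, camera): "xy" ([column, row] in pixels, amid what is visible of it).
The state is a dict: "t": time; "joints": joint angles; "qvel": joint speeds; "tau": joint torques, N m; "eef_pos": TCP position; "tcp_rot": TCP orientation; "ft_force": force on the tool from outside, world axes, zero at the start; "moment": the same for the moment, N m; "opening": opening from 0.0 (shut) to 1.0 (fully open); "grip_force": force on a finger pad.
Only numpy, scipy, OpenCV 4.12 (cv2) and the standard library are available. Lean on these libraries where they do the work, as an engineer would, in place of code of your own. Each camera call takes 0.05 s, during which the arm holds its last target. There are 200 camera calls.

TASK

Check that every sprung ball in the curved row moves freely: with the fingers closed, run the fingertips along the yellow line from the ball by the green marker to the ball by the red marker, lightly dipping each ball in turn by a few millimetres without pushing any to its stop, and staying within about 20 mm of the strip's top face between them. Then take the hand away and let every ball spring back. Do not pick up or shift the markers, the brass pin or anything else on the bench.

Things in the scene. Friction and masses are not known exactly. Their poses are not given: they have to be found in the camera images.
- strip: Fixed grey steel block, 150 x 370 x 30 mm (x, y, z), with a bowed row of five sprung steel balls along a painted yellow line. Origin: centre of its underside, on the bench; y along its length, z up. The row is an arc of radius 200 mm about (-170, 0) mm: ball centres at x, y (-1, 106), (22, 55), (30, 0), (22, -55), (-1, -106) mm, 0.28 rad (56 mm) apart.
- ball1 (a joint): How far sprung ball 1 is pressed straight down, m: 0 at rest, 0.008 at its hard stop. Ball 1 is at the strip's +y end, ball 5 at its -y end. It needs about 1.5 N to start moving and 0.7 N more per mm, and springs back by itself.
- ball2 (a joint): How far sprung ball 2 is pressed straight down, m: 0 at rest, 0.008 at its hard stop. Ball 1 is at the strip's +y end, ball 5 at its -y end. It needs about 1.5 N to start moving and 0.7 N more per mm, and springs back by itself.
- ball3 (a joint): How far sprung ball 3 is pressed straight down, m: 0 at rest, 0.008 at its hard stop. Ball 1 is at the strip's +y end, ball 5 at its -y end. It needs about 1.5 N to start moving and 0.7 N more per mm, and springs back by itself.
- ball4 (a joint): How far sprung ball 4 is pressed straight down, m: 0 at rest, 0.008 at its hard stop. Ball 1 is at the strip's +y end, ball 5 at its -y end. It needs about 1.5 N to start moving and 0.7 N more per mm, and springs back by itself.
- ball5 (a joint): How far sprung ball 5 is pressed straight down, m: 0 at rest, 0.008 at its hard stop. Ball 1 is at the strip's +y end, ball 5 at its -y end. It needs about 1.5 N to start moving and 0.7 N more per mm, and springs back by itself.
- ball1_top (a point): Crown of ball 1; moves down with it. Polished steel ball of 36 mm diameter in a black collar of 40 mm diameter, of which a cap 10 mm high and 32 mm across stands above the strip's top face, so its crown at rest is 40 mm above the bench.
- ball2_top (a point): Crown of ball 2; moves down with it. Polished steel ball of 36 mm diameter in a black collar of 40 mm diameter, of which a cap 10 mm high and 32 mm across stands above the strip's top face, so its crown at rest is 40 mm above the bench.
- ball3_top (a point): Crown of ball 3; moves down with it. Polished steel ball of 36 mm diameter in a black collar of 40 mm diameter, of which a cap 10 mm high and 32 mm across stands above the strip's top face, so its crown at rest is 40 mm above the bench.
- ball4_top (a point): Crown of ball 4; moves down with it. Polished steel ball of 36 mm diameter in a black collar of 40 mm diameter, of which a cap 10 mm high and 32 mm across stands above the strip's top face, so its crown at rest is 40 mm above the bench.
- ball5_top (a point): Crown of ball 5; moves down with it. Polished steel ball of 36 mm diameter in a black collar of 40 mm diameter, of which a cap 10 mm high and 32 mm across stands above the strip's top face, so its crown at rest is 40 mm above the bench.
- gap1 (a point): Point on the yellow line, on the strip's flat top face (30 mm above the bench), midway between balls 1 and 2.
- gap2 (a point): Point on the yellow line, on the strip's flat top face (30 mm above the bench), midway between balls 2 and 3.
- gap3 (a point): Point on the yellow line, on the strip's flat top face (30 mm above the bench), midway between balls 3 and 4.
- gap4 (a point): Point on the yellow line, on the strip's flat top face (30 mm above the bench), midway between balls 4 and 5.
- green_marker: Loose green plastic pawn, 42 mm tall, 26 mm across its foot, 20 mm across its head, standing on the strip about 60 mm beyond one end of the row of balls; which end differs from run to run. Shows where the row is to be begun. Origin: centre of its foot.
- red_marker: Loose red plastic pawn, 42 mm tall, 26 mm across its foot, 20 mm across its head, standing on the strip about 60 mm beyond one end of the row of balls; which end differs from run to run. Shows where the row is to be finished. Origin: centre of its foot.
- brass_pin: Loose upright brass cylinder, 18 mm diameter, 34 mm tall, standing on the strip on the hollow (-x) side of the bow. Leave alone. Origin: centre of its foot.
- jar: Loose jar with blue cap, 60 mm diameter, 85 mm tall, on the bench. Leave alone. Origin: centre of its foot.
- mug: Loose white mug, 80 mm diameter, 90 mm tall, on the bench. Leave alone. Origin: centre of its foot.
- screwdriver: Loose screwdriver lying on the bench along its x. Leave alone. Origin under its middle.
- carton: Loose cardboard box, 120 x 90 x 60 mm, on the bench. Leave alone. Origin: centre of its underside.
- wrench: Loose steel wrench lying on the bench along its x. Leave alone. Origin under its middle.

How it is judged (in metres and radians):
On the way, in this order (a step that is already met when the one before it is completed fails the run):
1. the first ball counted from the green marker is pressed down at least 1.5 mm by the fingers (((y of green_marker in the frame of strip above 0 m and (value of joint ball1 above 0.0015 m and contact force between the fingers and strip above 0.3 N)) or (not (y of green_marker in the frame of strip above 0 m) and (value of joint ball5 above 0.0015 m and contact force between the fingers and strip above 0.3 N)))), for 0.05 s.
2. the fingertips pass low over the painted line between the first and second balls: TCP within 18 mm of the line's midpoint there seen from above, and less than 55 mm above the strip's top face (((y of green_marker in the frame of strip above 0 m and (horizontal distance between the grasp point and gap1 below 0.018 m and z of the grasp point in the frame of strip below 0.085 m)) or (not (y of green_marker in the frame of strip above 0 m) and (horizontal distance between the grasp point and gap4 below 0.018 m and z of the grasp point in the frame of strip below 0.085 m)))).
3. the second ball counted from the green marker is pressed down at least 1.5 mm by the fingers (((y of green_marker in the frame of strip above 0 m and (value of joint ball2 above 0.0015 m and contact force between the fingers and strip above 0.3 N)) or (not (y of green_marker in the frame of strip above 0 m) and (value of joint ball4 above 0.0015 m and contact force between the fingers and strip above 0.3 N)))), for 0.05 s.
4. the fingertips pass low over the painted line between the second and third balls: TCP within 18 mm of the line's midpoint there seen from above, and less than 55 mm above the strip's top face (((y of green_marker in the frame of strip above 0 m and (horizontal distance between the grasp point and gap2 below 0.018 m and z of the grasp point in the frame of strip below 0.085 m)) or (not (y of green_marker in the frame of strip above 0 m) and (horizontal distance between the grasp point and gap3 below 0.018 m and z of the grasp point in the frame of strip below 0.085 m)))).
5. the third ball counted from the green marker is pressed down at least 1.5 mm by the fingers (((y of green_marker in the frame of strip above 0 m and (value of joint ball3 above 0.0015 m and contact force between the fingers and strip above 0.3 N)) or (not (y of green_marker in the frame of strip above 0 m) and (value of joint ball3 above 0.0015 m and contact force between the fingers and strip above 0.3 N)))), for 0.05 s.
6. the fingertips pass low over the painted line between the third and fourth balls: TCP within 18 mm of the line's midpoint there seen from above, and less than 55 mm above the strip's top face (((y of green_marker in the frame of strip above 0 m and (horizontal distance between the grasp point and gap3 below 0.018 m and z of the grasp point in the frame of strip below 0.085 m)) or (not (y of green_marker in the frame of strip above 0 m) and (horizontal distance between the grasp point and gap2 below 0.018 m and z of the grasp point in the frame of strip below 0.085 m)))).
7. the fourth ball counted from the green marker is pressed down at least 1.5 mm by the fingers (((y of green_marker in the frame of strip above 0 m and (value of joint ball4 above 0.0015 m and contact force between the fingers and strip above 0.3 N)) or (not (y of green_marker in the frame of strip above 0 m) and (value of joint ball2 above 0.0015 m and contact force between the fingers and strip above 0.3 N)))), for 0.05 s.
8. the fingertips pass low over the painted line between the fourth and fifth balls: TCP within 18 mm of the line's midpoint there seen from above, and less than 55 mm above the strip's top face (((y of green_marker in the frame of strip above 0 m and (horizontal distance between the grasp point and gap4 below 0.018 m and z of the grasp point in the frame of strip below 0.085 m)) or (not (y of green_marker in the frame of strip above 0 m) and (horizontal distance between the grasp point and gap1 below 0.018 m and z of the grasp point in the frame of strip below 0.085 m)))).
9. the fifth ball counted from the green marker is pressed down at least 1.5 mm by the fingers (((y of green_marker in the frame of strip above 0 m and (value of joint ball5 above 0.0015 m and contact force between the fingers and strip above 0.3 N)) or (not (y of green_marker in the frame of strip above 0 m) and (value of joint ball1 above 0.0015 m and contact force between the fingers and strip above 0.3 N)))), for 0.05 s.
At the end, for the whole second after the job is handed in: All five balls are back up (within 1 mm of rest); markers, brass pin, jar, mug, screwdriver, carton and wrench are within 12 mm of where they began, the markers and pin upright (within 0.2 rad) (value of joint each of ball1, ball2, ball3, ball4, ball5 below 0.001 m and distance of each of green_marker, red_marker, brass_pin, jar, mug, screwdriver, carton, wrench from where it was at the start of the episode below 0.012 m and angle between each of green_marker, red_marker, brass_pin's own z axis and vertical below 0.2 rad); the robot touches nothing.
It fails at once if a ball is pushed hard, down to its stop (more than 7 mm) (value of joint any of ball1, ball2, ball3, ball4, ball5 above 0.007 m).
It fails at once if the fingers bear on the strip or its balls with more than 30 N (contact force between the fingers and strip above 30 N).
It fails at once if a marker or the brass pin is moved more than 12 mm, lifted or tipped over (distance of any of green_marker, red_marker, brass_pin from where it was at the start of the episode above 0.012 m or angle between any of green_marker, red_marker, brass_pin's own z axis and vertical above 0.4 rad).
It fails at once if another loose thing on the bench is moved more than 12 mm or lifted (distance of any of jar, mug, screwdriver, carton, wrench from where it was at the start of the episode above 0.012 m).
It also fails if it takes over 45 s, if anything falls off the work surface, if the arm or the gripper's body presses on something with over 40 N, if the wrist force passes 120 N, or if a joint passes its speed limit or range.

## Working session

There is one attempt and no reset: what is moved stays moved. The work goes in short steps, Python scripts to look and compute and a tool call to move; the robot and the scene stay as the last step left them, time stands still between calls to the robot, and variables do not carry over. Pictures are saved under pics/ and viewed, at most 10 in all, crops included, and the job is handed in when it is done.

Besides the shell and the picture viewer there is one more tool, called after "Call:" in YAML: its name, and indented under it one key for each argument. jog_arm: Moves the arm, as the interface text tells. Its arguments: {"type":"object","properties":{"targets":{"type":"array","items":{"type":"object","properties":{"turn":{"type":"array","items":{"type":"number"}},"slide":{"type":"array","items":{"type":"number"}},"claw":{"type":"number"}}}}},"required":["targets"]}

```bash
mkdir -p pics; cat > h.py <<'E'
from cell import *
import numpy as np, cv2
def ray(c,px,z):
    K=np.array(c["mtx"]);R=np.array(c["R"]);t=np.array(c["t"]).ravel()
    d=R.T@np.linalg.solve(K,[px[0],px[1],1]);o=-R.T@t
    return o+d*(z-o[2])/d[2]
E
python3 - <<'E'
from h import *
print(state())
for n in ("top","scene"):
    c=read_camera(n); cv2.imwrite(f"pics/{n}0.png",c["frame"])
    print(n,-np.array(c["R"]).T@np.array(c["t"]).ravel())
    for q,z in (("ball1_top",36),("green_marker",50),("red_marker",50),("brass_pin",47),("strip",30)):
        for r in look_for(q,n): print(n,q,np.round(r["xy"],1),round(r["conf"],2),np.round(ray(c,r["xy"],z),1))
E
```

```text
{'t': 0.0, 'joints': array([ 1.12043164e+00,  4.91541481e-01,  1.55947951e+00, -1.12135738e-06,
        1.09173330e+00, -1.05565962e-01]), 'qvel': array([ 0.00082741, -0.00136167, -0.00215461,  0.00072546, -0.00025903,
        0.00094451]), 'tau': array([ 2.42143753e-03, -6.12658238e+01, -2.58177012e+01,  6.92587998e-02,
        4.83692007e-02, -1.37526554e-04]), 'eef_pos': array([211.10541462, 588.00620579, 232.86262981]), 'tcp_rot': array([-3.14043738e+00, -1.21413000e-04,  2.79679437e+00]), 'ft_force': array([-0.19173668,  0.29874846,  1.10885727]), 'moment': array([ 1.72019770e-03, -1.40170871e-05,  4.89242643e-02]), 'grip_force': 0.0, 'opening': 0.9956529845338032}
top [ 301.98444167  -17.66700804 1131.27616416]
top ball1_top [283.1 169.3] 0.55 [572.9 124.6  36. ]
top ball1_top [324.1 169.5] 0.29 [574.9  10.   36. ]
top green_marker [494.9 259.3] 0.66 [ 338.7 -446.2   50. ]
top green_marker [265.9 179.1] 0.53 [540.7 168.9  50. ]
top red_marker [322.1 170.9] 0.24 [567.4  15.1  50. ]
top brass_pin [321.8 183.9] 0.48 [531.4  15.   47. ]
top strip [322.6 166.1] 0.64 [586.1  14.6  30. ]
scene [1461.26748347  347.47367475 1024.20135818]
scene ball1_top [349.6 242.4] 0.42 [581.6 123.6  36. ]
scene green_marker [199.7 152.4] 0.6 [ 359.4 -435.4   50. ]
scene brass_pin [317.5 214.3] 0.4 [515.9  12.9  47. ]
scene strip [313.5 241. ] 0.86 [599.5  28.8  30. ]
scene strip [273. 223.] 0.61 [ 568.2 -100.3   30. ]
```

```bash
python3 - <<'E'
import cv2
a=cv2.imread("pics/top0.png")[110:230,230:420]; cv2.imwrite("pics/top_c.png",cv2.resize(a,None,fx=4,fy=4,interpolation=cv2.INTER_CUBIC))
E
```

```text
(no output)
```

View pics/top_c.png

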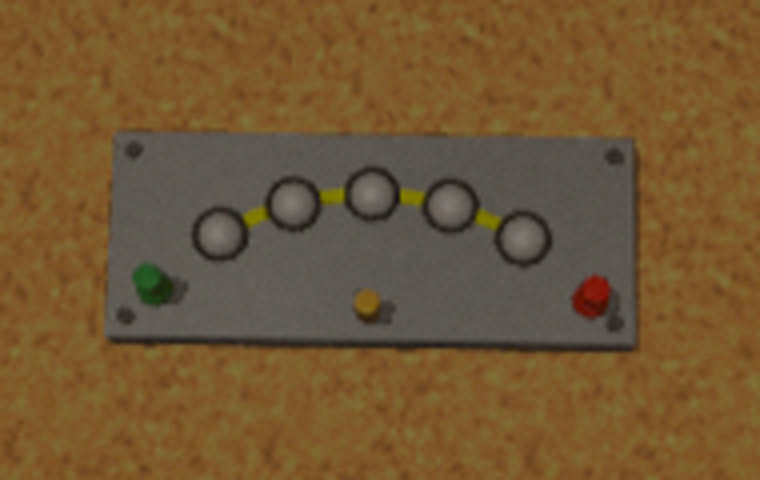

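View pics/scene0.png

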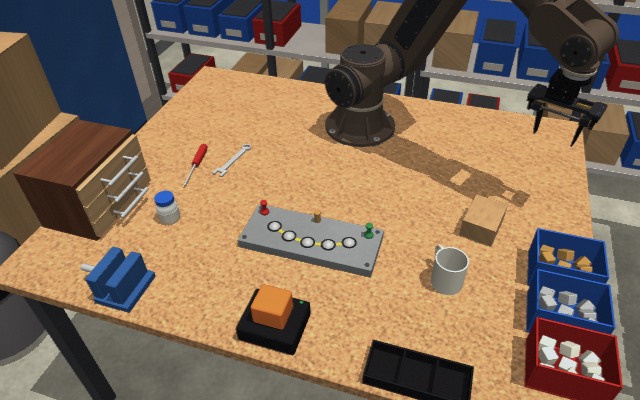

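The top crop shows green at the +y end at crop (153,290) and red at the -y end at (590,297). The balls are at (220,234), (293,204), (372,194), (450,205) and (523,239), and the pin is on the hollow side at (367,305). The scene view agrees.

```bash
cat >> h.py <<'E'
L=np.array([(-1,106),(22,55),(30,0),(22,-55),(-1,-106)],float)
def fit(P):
    P=np.array(P)[:,:2];a=L-L.mean(0);b=P-P.mean(0)
    z=np.sum((a[:,0]-1j*a[:,1])*(b[:,0]+1j*b[:,1]));th=np.angle(z)
    R=np.array([[np.cos(th),-np.sin(th)],[np.sin(th),np.cos(th)]]);t=P.mean(0)-R@L.mean(0)
    return th,R,t,P-(L@R.T+t)
E
python3 - <<'E'
from h import *
c=read_camera("top")
px=[(220,234),(293,204),(372,194),(450,205),(523,239)]
P=[ray(c,((u+.5)/4-.5+230,(v+.5)/4-.5+110),33) for u,v in px]
th,R,t,res=fit(P);print(th,t,res.round(1));print((L@R.T+t).round(1))
a=np.deg2rad(np.rad2deg(0)); print(state()["tcp_rot"])
w=read_camera("wrist");print(np.array(w["R"]).round(2),-np.array(w["R"]).T@np.array(w["t"]).ravel())
E
```

```text
0.007676011353750733 [578.7070468   14.96852919] [[ 0.3 -0.1]
 [-0.3  0.3]
 [-0.3 -0.1]
 [ 0.5  0.1]
 [-0.2 -0.2]]
[[576.9 121. ]
 [600.3  70.1]
 [608.7  15.2]
 [601.1 -39.9]
 [578.5 -91. ]]
[3.14149766e+00 1.84008278e-05 2.79682500e+00]
[[ 0.34  0.94 -0.  ]
 [ 0.91 -0.33  0.25]
 [ 0.23 -0.08 -0.97]] [146.00675119 611.08418198 384.64298972]
```

Call:
jog_arm:
  targets:
    - {"slide": [60,-20,0],"claw": 0}
    - {"slide": [55,-30,0],"claw": 0}
    - {"slide": [50,-35,0],"claw": 0}
    - {"slide": [40,-45,0],"claw": 0}
    - {"slide": [30,-50,0],"claw": 0}

```text
validation failed for argument at $.ta...
```

Call:
jog_arm:
  targets:
    - {"turn": [0,0,0],"slide": [30,-50,0],"claw": 0}
    - {"turn": [0,0,0],"slide": [30,-50,0],"claw": 0}
    - {"turn": [0,0,0],"slide": [30,-50,0],"claw": 0}
    - {"turn": [0,0,0],"slide": [30,-50,0],"claw": 0}
    - {"turn": [0,0,0],"slide": [30,-50,0],"claw": 0}

```text
t: 1.32
eef_pos: [362.0, 336.7, 233.7]
tcp_rot: [3.141, 0.0, 2.797]
ft_force: [0.7, 0.3, -0.0]
opening: 0.53
grip_force: 0.0
```

Call:
jog_arm:
  targets:
    - {"turn": [0,0,0],"slide": [30,-50,0],"claw": 0}
    - {"turn": [0,0,0],"slide": [30,-50,0],"claw": 0}
    - {"turn": [0,0,0],"slide": [30,-50,0],"claw": 0}
    - {"turn": [0,0,0],"slide": [30,-50,0],"claw": 0}
    - {"turn": [0,0,0],"slide": [0,0,0],"claw": 0}

```text
t: 1.95
eef_pos: [482.8, 135.4, 233.4]
tcp_rot: [3.141, 0.001, 2.792]
ft_force: [0.6, -0.4, -0.6]
opening: 0.023
grip_force: 0.0
```

```bash
python3 - <<'E'
from h import *
w=read_camera("wrist");cv2.imwrite("pics/w1.png",w["frame"])
K=np.array(w["mtx"]);R=np.array(w["R"]);t=np.array(w["t"]).ravel()
for x,y in [[576.9,121. ],[600.3,70.1],[608.7,15.2],[601.1,-39.9],[578.5,-91.]]:
    p=K@(R@[x,y,33]+t);print((p[:2]/p[2]).round(0))
for q in ("ball1_top","green_marker","red_marker","brass_pin"):
    for r in look_for(q,"wrist"): print(q,np.round(r["xy"]),round(r["conf"],2),ray(w,r["xy"],35).round(1))
E
```

```text
[333. 264.]
[300. 293.]
[262. 312.]
[220. 321.]
[175. 318.]
ball1_top [214. 320.] 0.66 [597.2 -45.9  35. ]
green_marker [356. 228.] 0.85 [542.3 162.2  35. ]
red_marker [112. 311.] 0.76 [ 541.5 -159.7   35. ]
brass_pin [573.  29.] 0.23 [417.2 431.8  35. ]
```

View pics/w1.png

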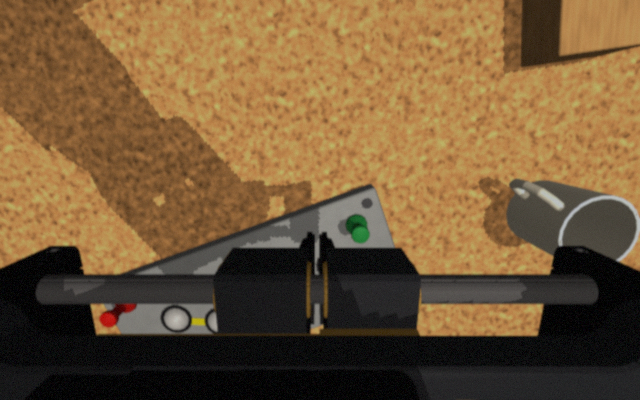

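The wrist view shows ball 5 at (176,319), where (175,318) was predicted. Green is at the near right (358,228) and red at the far left (115,314), so the fit holds. Next I move over ball 1.

Call:
jog_arm:
  targets:
    - {"turn": [0,0,0],"slide": [47,-7,0],"claw": 0}
    - {"turn": [0,0,0],"slide": [47,-7,0],"claw": 0}
    - {"turn": [0,0,0],"slide": [0,0,-50],"claw": 0}
    - {"turn": [0,0,0],"slide": [0,0,-50],"claw": 0}
    - {"turn": [0,0,0],"slide": [0,0,0],"claw": 0}

```text
t: 2.82
eef_pos: [573.4, 125.2, 130.9]
tcp_rot: [-3.139, -0.006, 2.798]
ft_force: [-0.8, 0.8, 0.3]
opening: 0.005
grip_force: 0.0
```

Call:
jog_arm:
  targets:
    - {"turn": [0,0,0],"slide": [0,0,-40],"claw": 0}
    - {"turn": [0,0,0],"slide": [0,0,-20],"claw": 0}
    - {"turn": [0,0,0],"slide": [0,0,0],"claw": 0}
    - {"turn": [0,0,0],"slide": [0,0,0],"claw": 0}

```text
t: 3.32
eef_pos: [576.1, 124.8, 75.5]
tcp_rot: [3.14, 0.002, 2.797]
ft_force: [1.0, -0.9, 0.1]
opening: 0.001
grip_force: 0.0
```

```bash
python3 - <<'E'
from h import *
for i in range(3):
    c=read_camera("scene");s=state();print(s["eef_pos"],s["ft_force"],s["opening"])
cv2.imwrite("pics/s2.png",cv2.resize(c["frame"][170:290,220:400],None,fx=4,fy=4,interpolation=cv2.INTER_CUBIC))
E
```

```text
[576.02135113 124.65863552  75.43584594] [-0.09942155 -0.63619641 -0.17163219] 0.005423888413561359
[575.91587879 124.55349952  75.21583942] [-0.52309291  0.01196831 -0.12005079] 0.005295454733466263
[575.77898324 124.42835945  74.91492782] [0.50110465 0.3197616  0.47130373] 0.0030913002601447377
```

View pics/s2.png

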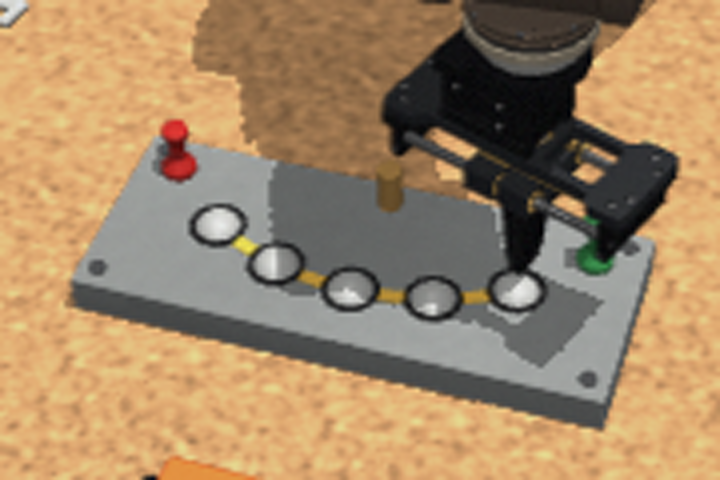

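The crop shows the closed fingertips at (520,265), just above ball 1. The gripper body is well above the green pawn. I'll descend gently.

Call:
jog_arm:
  targets:
    - {"turn": [0,0,0],"slide": [2,-3,-7],"claw": 0}
    - {"turn": [0,0,0],"slide": [0,0,-4],"claw": 0}
    - {"turn": [0,0,0],"slide": [0,0,0],"claw": 0}
    - {"turn": [0,0,0],"slide": [0,0,0],"claw": 0}
    - {"turn": [0,0,0],"slide": [0,0,0],"claw": 0}

```text
t: 4.1
eef_pos: [577.3, 121.3, 62.5]
tcp_rot: [3.141, 0.0, 2.797]
ft_force: [0.3, -0.6, 0.2]
opening: 0.002
grip_force: 0.0
```

Call:
jog_arm:
  targets:
    - {"turn": [0,0,0],"slide": [0,0,-2],"claw": 0}
    - {"turn": [0,0,0],"slide": [0,0,-2],"claw": 0}
    - {"turn": [0,0,0],"slide": [0,0,0],"claw": 0}
    - {"turn": [0,0,0],"slide": [0,0,0],"claw": 0}
    - {"turn": [0,0,0],"slide": [0,0,0],"claw": 0}

```text
t: 4.72
eef_pos: [577.3, 121.3, 58.5]
tcp_rot: [3.141, 0.0, 2.797]
ft_force: [-0.9, -0.3, 1.9]
opening: 0.006
grip_force: 0.8
```

Call:
jog_arm:
  targets:
    - {"turn": [0,0,0],"slide": [0,0,-1.5],"claw": 0}
    - {"turn": [0,0,0],"slide": [0,0,-1.5],"claw": 0}
    - {"turn": [0,0,0],"slide": [0,0,0],"claw": 0}
    - {"turn": [0,0,0],"slide": [0,0,0],"claw": 0}
    - {"turn": [0,0,0],"slide": [0,0,0],"claw": 0}

```text
t: 5.35
eef_pos: [577.3, 121.2, 55.6]
tcp_rot: [3.141, 0.0, 2.797]
ft_force: [-0.5, 0.6, 4.7]
opening: 0.002
grip_force: 1.8
```

Call:
jog_arm:
  targets:
    - {"turn": [0,0,0],"slide": [0,0,8],"claw": 0}
    - {"turn": [0,0,0],"slide": [0,0,0],"claw": 0}
    - {"turn": [0,0,0],"slide": [13.5,-24.5,0],"claw": 0}
    - {"turn": [0,0,0],"slide": [0,0,0],"claw": 0}
    - {"turn": [0,0,0],"slide": [0,0,0],"claw": 0}

```text
t: 5.98
eef_pos: [590.3, 96.9, 63.3]
tcp_rot: [-3.141, -0.001, 2.796]
ft_force: [-0.3, 0.3, 0.8]
opening: 0.002
grip_force: 0.0
```

Call:
jog_arm:
  targets:
    - {"turn": [0,0,0],"slide": [9.5,-26.5,0],"claw": 0}
    - {"turn": [0,0,0],"slide": [0,0,0],"claw": 0}
    - {"turn": [0,0,0],"slide": [0,0,-3.5],"claw": 0}
    - {"turn": [0,0,0],"slide": [0,0,0],"claw": 0}
    - {"turn": [0,0,0],"slide": [0,0,0],"claw": 0}

```text
t: 6.6
eef_pos: [600.0, 70.8, 59.9]
tcp_rot: [3.142, -0.0, 2.798]
ft_force: [0.7, 0.4, 0.1]
opening: 0.002
grip_force: 0.0
```

Call:
jog_arm:
  targets:
    - {"turn": [0,0,0],"slide": [0,0,-2.5],"claw": 0}
    - {"turn": [0,0,0],"slide": [0,0,-2],"claw": 0}
    - {"turn": [0,0,0],"slide": [0,0,0],"claw": 0}
    - {"turn": [0,0,0],"slide": [0,0,0],"claw": 0}
    - {"turn": [0,0,0],"slide": [0,0,0],"claw": 0}

```text
t: 7.22
eef_pos: [600.3, 70.2, 55.6]
tcp_rot: [3.141, 0.0, 2.797]
ft_force: [-0.6, 2.9, 3.4]
opening: 0.005
grip_force: 1.8
```

Call:
jog_arm:
  targets:
    - {"turn": [0,0,0],"slide": [0,0,8],"claw": 0}
    - {"turn": [0,0,0],"slide": [0,0,0],"claw": 0}
    - {"turn": [0,0,0],"slide": [6,-27,0],"claw": 0}
    - {"turn": [0,0,0],"slide": [0,0,0],"claw": 0}
    - {"turn": [0,0,0],"slide": [0,0,0],"claw": 0}

```text
t: 7.85
eef_pos: [606.0, 43.4, 63.3]
tcp_rot: [-3.142, -0.001, 2.796]
ft_force: [-0.2, 0.9, -0.3]
opening: 0.003
grip_force: 0.0
```

Call:
jog_arm:
  targets:
    - {"turn": [0,0,0],"slide": [2.5,-28,0],"claw": 0}
    - {"turn": [0,0,0],"slide": [0,0,0],"claw": 0}
    - {"turn": [0,0,0],"slide": [0,0,0],"claw": 0}
    - {"turn": [0,0,0],"slide": [0,0,-3.5],"claw": 0}
    - {"turn": [0,0,0],"slide": [0,0,0],"claw": 0}

```text
t: 8.48
eef_pos: [608.5, 15.8, 59.6]
tcp_rot: [-3.142, -0.001, 2.797]
ft_force: [-0.1, -0.8, -0.6]
opening: 0.004
grip_force: 0.0
```

Call:
jog_arm:
  targets:
    - {"turn": [0,0,0],"slide": [0,0,-2.5],"claw": 0}
    - {"turn": [0,0,0],"slide": [0,0,-2],"claw": 0}
    - {"turn": [0,0,0],"slide": [0,0,0],"claw": 0}
    - {"turn": [0,0,0],"slide": [0,0,0],"claw": 0}
    - {"turn": [0,0,0],"slide": [0,0,0],"claw": 0}

```text
t: 9.1
eef_pos: [608.8, 15.3, 55.6]
tcp_rot: [3.141, 0.0, 2.797]
ft_force: [-0.4, 3.0, 3.1]
opening: -0.001
grip_force: 1.8
```

Call:
jog_arm:
  targets:
    - {"turn": [0,0,0],"slide": [0,0,8],"claw": 0}
    - {"turn": [0,0,0],"slide": [0,0,0],"claw": 0}
    - {"turn": [0,0,0],"slide": [-2,-28,0],"claw": 0}
    - {"turn": [0,0,0],"slide": [0,0,0],"claw": 0}
    - {"turn": [0,0,0],"slide": [0,0,0],"claw": 0}

```text
t: 9.72
eef_pos: [606.7, -12.6, 63.4]
tcp_rot: [3.142, -0.0, 2.796]
ft_force: [-1.4, 0.1, -0.5]
opening: 0.001
grip_force: 0.0
```

Call:
jog_arm:
  targets:
    - {"turn": [0,0,0],"slide": [-6,-27,0],"claw": 0}
    - {"turn": [0,0,0],"slide": [0,0,0],"claw": 0}
    - {"turn": [0,0,0],"slide": [0,0,0],"claw": 0}
    - {"turn": [0,0,0],"slide": [0,0,-3.5],"claw": 0}
    - {"turn": [0,0,0],"slide": [0,0,0],"claw": 0}

```text
t: 10.35
eef_pos: [600.7, -39.2, 59.6]
tcp_rot: [3.142, -0.001, 2.797]
ft_force: [0.1, 0.1, 0.5]
opening: 0.004
grip_force: 0.0
```

Call:
jog_arm:
  targets:
    - {"turn": [0,0,0],"slide": [0,0,-2.5],"claw": 0}
    - {"turn": [0,0,0],"slide": [0,0,-2],"claw": 0}
    - {"turn": [0,0,0],"slide": [0,0,0],"claw": 0}
    - {"turn": [0,0,0],"slide": [0,0,0],"claw": 0}
    - {"turn": [0,0,0],"slide": [0,0,0],"claw": 0}

```text
t: 10.98
eef_pos: [600.8, -39.7, 55.6]
tcp_rot: [3.141, 0.0, 2.797]
ft_force: [0.2, 2.0, 3.5]
opening: 0.007
grip_force: 1.8
```

Call:
jog_arm:
  targets:
    - {"turn": [0,0,0],"slide": [0,0,8],"claw": 0}
    - {"turn": [0,0,0],"slide": [0,0,0],"claw": 0}
    - {"turn": [0,0,0],"slide": [-9,-26.5,0],"claw": 0}
    - {"turn": [0,0,0],"slide": [0,0,0],"claw": 0}
    - {"turn": [0,0,0],"slide": [0,0,0],"claw": 0}

```text
t: 11.6
eef_pos: [591.8, -66.2, 63.4]
tcp_rot: [3.142, -0.0, 2.796]
ft_force: [-0.2, 0.8, 0.4]
opening: 0.006
grip_force: 0.0
```

Call:
jog_arm:
  targets:
    - {"turn": [0,0,0],"slide": [-13.5,-24.5,0],"claw": 0}
    - {"turn": [0,0,0],"slide": [0,0,0],"claw": 0}
    - {"turn": [0,0,0],"slide": [0,0,0],"claw": 0}
    - {"turn": [0,0,0],"slide": [0,0,-3.5],"claw": 0}
    - {"turn": [0,0,0],"slide": [0,0,0],"claw": 0}

```text
t: 12.22
eef_pos: [578.3, -90.2, 59.6]
tcp_rot: [3.142, -0.001, 2.797]
ft_force: [-0.4, -0.1, 0.1]
opening: 0.003
grip_force: 0.0
```

Call:
jog_arm:
  targets:
    - {"turn": [0,0,0],"slide": [0,0,-2.5],"claw": 0}
    - {"turn": [0,0,0],"slide": [0,0,-2],"claw": 0}
    - {"turn": [0,0,0],"slide": [0,0,0],"claw": 0}
    - {"turn": [0,0,0],"slide": [0,0,0],"claw": 0}
    - {"turn": [0,0,0],"slide": [0,0,0],"claw": 0}

```text
t: 12.85
eef_pos: [578.3, -90.7, 55.6]
tcp_rot: [3.141, 0.0, 2.797]
ft_force: [0.6, 2.2, 4.2]
opening: 0.004
grip_force: 1.8
```

Call:
jog_arm:
  targets:
    - {"turn": [0,0,0],"slide": [0,0,8],"claw": 0}
    - {"turn": [0,0,0],"slide": [0,0,40],"claw": 0}
    - {"turn": [0,0,0],"slide": [0,0,50],"claw": 0}
    - {"turn": [0,0,0],"slide": [0,0,50],"claw": 0}
    - {"turn": [0,0,0],"slide": [0,0,0],"claw": 0}

```text
t: 13.48
eef_pos: [579.2, -91.3, 207.3]
tcp_rot: [3.141, 0.006, 2.797]
ft_force: [0.1, -0.2, -0.0]
opening: 0.001
grip_force: 0.0
```

Call:
jog_arm:
  targets:
    - {"turn": [0,0,0],"slide": [0,0,0],"claw": 0}
    - {"turn": [0,0,0],"slide": [0,0,0],"claw": 0}
    - {"turn": [0,0,0],"slide": [0,0,0],"claw": 0}

```text
t: 13.85
eef_pos: [578.0, -90.8, 202.4]
tcp_rot: [-3.141, -0.002, 2.797]
ft_force: [-0.5, -0.5, 0.2]
opening: 0.006
grip_force: 0.0
```

```bash
python3 - <<'E'
from h import *
c=read_camera("scene");cv2.imwrite("pics/s3.png",c["frame"])
E
```

```text
(no output)
```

View pics/s3.png

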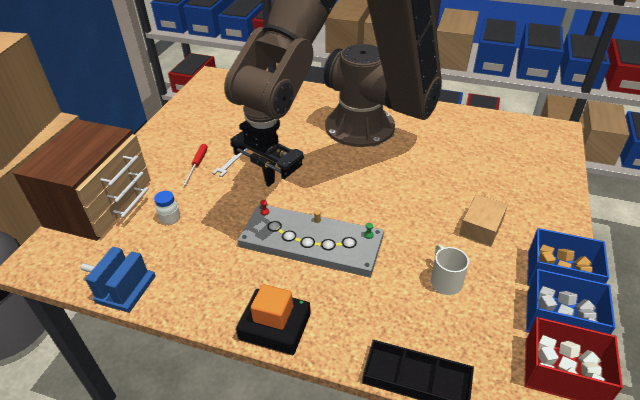

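The hand is clear. The red (264,207) and green (369,230) markers and the pin (317,217) stand where they were, and all five balls are up.

```bash
python3 -c "
from cell import *
print(job_done())"
```

```text
the job is handed in; nothing more can be done
None
```

I dipped all five balls about 3.5 mm, in order from the green marker to the red one, then lifted the hand clear and handed the job in; the last picture shows the balls back up and the markers and pin in place, and no verdict was returned.

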